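Lever a controller board home and bolt it

ROBOT

A 6-joint arm with a two-finger parallel gripper is mounted at the origin on the work surface. World frame = base frame: x ahead of the robot, y to its left, z up, the work surface at z = 0. Lengths are in mm, angles in rad, forces in N, time in s.
With the tool pointing down it reaches from about 275 to 750 mm from the base axis. Payload 10.2 kg.
Tool frame: the origin (TCP) lies between the finger pads, 19 mm behind the fingertips; this is the grasp point; z points along the fingers, y is the line along which they close (so a half turn about z gives the same grasp; the last joint's range is limited). The gripper opens to 85 mm and grips with 20 to 120 N. Pads are 22 mm wide; open, the fingers measure 114 mm over their backs; the gripper's body (76 mm by 85 mm) begins 54 mm behind the grasp point. The pads swing forward as they close: fully open they stand 13 mm farther back than shut.
Start: joints at [0.979, 0.313, 1.498, -0, 1.331, -0.223], TCP at [189.274, 489.701, 249.994] pointing down, gripper open.
Joint ranges: [-2.94, 2.94], [-0.97, 2.17], [0.19, 2.56], [-1.23, 4.37], [0.02, 3.11], [-2.88, 2.88]. Speed limits (rad/s): [2.39, 2.39, 3.01, 3.14, 3.14, 3.14].

INTERFACE

Orientations are given as a unit quaternion [w, x, y, z].
In Python, from rig import * gives the robot as it stands. The module is installed in compiled form; this text tells all that it offers.
- The arm moves only by the shell command python3 -m crank 'ROWS' [FORCE]. ROWS is JSON, a list that holds one entry, the list of rows, each a list of 7 numbers: the shift along the tool's x, y, z in units of 25 mm (1.0 is 25 mm), then the turn, a rotation vector about the tool's x, y, z in units of 8 degrees (1.0 is 8 degrees), then the finger opening in mm, from 0 to 85.4. A call has exactly 8 rows; each row shifts and turns the commanded pose from where the row before left it, along the tool's axes as they then stand; what a row does not reach is not made up. A row lasts 1/10 s, in which the tool goes at most 50 mm and 8.59 degrees, less where a joint would pass 70% of its speed; a pose out of reach is approached as far as the arm can. A call is refused whole if a number of a shift passes 1 or a number of a turn 1, either way. A call with a gripper value outside its range is refused whole. The fingers move at their own pace and stop on an object; FORCE is the grip in N (left out, the last holds). Time passes only in rows, so rows that do not move let the fingers close, or fill a call up. It gives the time, the measured TCP pose, the force, the opening and the grip force at its end, in the units of the state.
- sense(): the state, without advancing time (a new reading comes with each control period).
- capture(name): name is "scene" or "top"; returns the picture (480x640x3 uint8, blue, green, red); there is no depth.
- camera_model(name): a dict with "fx", "fy", "cx", "cy" (pixels), "world_from_camera" (4x4, takes a point from camera to world coordinates). Camera axes: x right, y up, looking along -z (the intrinsics and any distortion apply to the point x, -y, -z); pixel columns grow to the right and rows downward; lengths in mm; the calibration is good to about 2 mm. A picture is of the moment at which its call begins. camera_model takes no time and is no camera call.
- finish_job(): hands the job in; it is judged then, once.
The state is a dict: "time_s": time; "joints": joint angles; "dq": joint speeds; "tau": joint torques, N m; "eef_pos": TCP position; "ee_rot": TCP orientation; "force": force on the tool from outside, world axes, zero at the start; "wrist_torque": the same for the moment, N m; "grip_width": opening from 0.0 (shut) to 1.0 (fully open); "grip_force": force on a finger pad.
Only numpy, scipy, OpenCV 4.12 (cv2) and the standard library are available. Lean on these libraries where they do the work, as an engineer would, in place of code of your own. Each camera call takes 0.05 s, during which the arm holds its last target. There are 200 camera calls.

TASK

The controller board of the bench engraver stands proud in its sloping dock. Swing its two red ejector levers inward until the board is fully home, without pressing on the board itself, then slide the brass-knobbed bolt along its track, over the board's lug, all the way into its keeper. Leave the other things on the bench where they are.

Things in the scene. Friction and masses are not known exactly. Their poses are not given: they have to be found in the camera images.
- dock: Fixed steel base plate, 12 mm thick, x -95 to +115, y +-195 mm; origin under it on the dock's centre line, x pointing away from the robot, y to the left along the board, z up.
- light_bar (a point): Centre of the light bar over the board: 24 mm wide, 16 mm thick, 388 mm long along the dock's y, at x = 5, z = 285 mm of the dock, on two 14 mm posts at y = +-182 mm. It is in the way of the gripper's body when the tool points straight down at the levers: lean the tool as the board leans.
- cradle: Blue frame fixed to the dock, holding the board. Origin: centre of the board's lower edge when home, 62 mm above the bench. y along the board (dock's y); z the way the board slides out, leaning 30 deg from vertical towards the robot; x square to the board, away from the robot and up. Side plates reach |y| 90, z 69, |x| 8 mm; pins at y +-79, z 62 mm pass through the levers' forks.
- keeper (a point): Centre of the steel keeper that takes the bolt's end, in the cradle at x = 30, y = 28, z = 42 mm; 20 mm long along y, top at z = 52.5 mm. The bolt's track and the keeper stand on a ledge at x = 10 to 46 mm whose walls reach z = 43 mm; the track runs from y = -114 to -13 mm.
- board: Green circuit board, 130 mm along y, 6 mm thick, loose in the cradle (3 mm play along y, 1 mm in x); origin at the centre of its lower edge, axes as the cradle's. Starts about 12 mm out along the cradle's z, is home at z = 0 to 2 mm there. Its connector grips it: about 12 N per end. With one lever in, it rocks and its other end stays high. About 0.3 kg.
- lug (a point): Centre of the top of the board's aluminium lug, 16 mm along y, reaching from the far face to x = 36 mm of the board. It bars the bolt's way until the board is home.
- panel: The upper part of the board with its chips and an aluminium edge strip, fixed to the board: |y| up to 46 mm, z 48 to 80 mm in the board's frame, |x| up to 7 mm. Same origin and axes as board. Not to be pressed.
- lever_l_tip (a point): Centre of the red paddle (16 mm in x, 8 mm thick along y, 24 mm tall) at the end of the left (+y) lever, 45 mm from the lever's pivot; the shank below it is 8 mm thick along y. The pivot is at y = +59, z = 62 mm in the board's frame.
- lever_r_tip (a point): The same on the right (-y) lever, pivot at y = -59, z = 62 mm in the board's frame.
- lever_l (a joint): Left lever, rad: 0 = fully inward (stop; it stands along the board's z), about 0.55 at the start = leaning outward to +y. A fork at its pivot hooks the pin, so swinging it inward draws this end of the board down; takes 5 to 10 N on the paddle. Stays where it is left.
- lever_r (a joint): Right lever, rad: 0 = fully inward (stop), about 0.55 at the start = leaning outward to -y. Works as the left one. A lever may ease back by up to 0.1 rad on release or while the other is drawn in: look again and push it home once more if so.
- bolt_knob (a point): Centre of the upright brass knob of the bolt: 14 mm diameter, 17 mm tall along the cradle's z, its top 8 mm above this point; at x = 30, z = 84 mm, y = -78 mm + joint value in the cradle. An 8 mm stem, 28 mm of it clear, joins it to the bolt (a 10 mm rod at z = 42 mm). Take it high: the right lever's paddle, near it, reaches z = 119 mm.
- bolt (a joint): Bolt, m: slides to the cradle's +y; 0 = drawn back, about 0.015 = rod end at the lug, 0.056 = stop, fully in the keeper. About 2.5 N of friction; stays where it is left.
- bur_pot: Bystander: turned wooden pot, 38 mm diameter, 36 mm tall, with burs, standing on the dock's plate at its rear right; origin under its centre.
- pot_cap: Bystander: domed wooden cap, 40 mm diameter, 38 mm tall, on the plate at its rear left; origin under its centre.
- ring_clamp: Bystander: wooden ring clamp, 80 mm long, 24 mm wide, 18 mm high, lying before the dock; origin under its centre.
- graver: Bystander: graver with a wooden handle, 130 mm long, lying before the dock.
- wax_tin: Bystander: red tin, 70 mm diameter, 35 mm high, left of the dock; origin under its centre.
- cream_jar: Bystander: white jar, 42 mm diameter, 40 mm high, right of the dock; origin under its centre.
- hammer: Bystander: hammer, 200 mm long, right of the dock.
Things that resemble listed ones, but are neither listed nor needed, are in the scene too. Of the things that look like the board, the smallest one is meant.

How it is judged (in metres and radians):
On the way, in this order (a step that is already met when the one before it is completed fails the run):
1. both levers are swung in and the board is home (value of joint each of lever_l, lever_r below 0.16 rad and z of board in the frame of cradle below 0.003 m), for 0.2 s.
2. the bolt is in its keeper (value of joint bolt above 0.05 m), for 0.2 s.
At the end, for the whole second after the job is handed in: Both levers within 0.16 rad of fully inward, the board within 3 mm of its home position in the cradle and at rest, the bolt at least 50 mm along its 56 mm travel, in its keeper (all of step 1 and value of joint bolt above 0.05 m and linear speed of board below 0.02 m/s); the robot touches nothing.
It fails at once if the robot presses on the board itself (over 6 N on its upper part) instead of its levers (contact force between any of the fingers, the arm and panel above 6 N).
It fails at once if a bystander is moved by more than 30 mm (distance of any of bur_pot, pot_cap, ring_clamp, graver, wax_tin, cream_jar, hammer from where it was at the start of the episode above 0.03 m).
It also fails if it takes over 58 s, if anything falls off the work surface, if the arm or the gripper's body presses on something with over 40 N, if the wrist force passes 120 N, or if a joint passes its speed limit or range.

## Working session

There is one attempt and no reset: what is moved stays moved. The work goes in short steps, Python scripts to look and compute and a shell command to move; the robot and the scene stay as the last step left them, time stands still between calls to the robot, and variables do not carry over. Pictures are saved under pics/ and viewed, at most 10 in all, crops included, and the job is handed in when it is done.

```bash
mkdir -p pics; python3 - <<'E'
from rig import *
import cv2
for n in("scene","top"):
    cv2.imwrite(f"pics/{n}0.png",capture(n)); m=camera_model(n); print(n,m)
print(sense())
E
```

```text
scene {'fx': 476.249915193805, 'fy': 476.249915193805, 'cx': 324.8715947557789, 'cy': 231.13150064314397, 'world_from_camera': array([[ 6.80382879e-01, -4.68615539e-01,  5.63452407e-01,
         1.07037954e+03],
       [ 7.32843207e-01,  4.39742097e-01, -5.19199116e-01,
        -5.88254064e+02],
       [-4.46896931e-03,  7.66176458e-01,  6.42614708e-01,
         8.80062034e+02],
       [ 0.00000000e+00,  0.00000000e+00,  0.00000000e+00,
         1.00000000e+00]])}
top {'fx': 452.83073855919986, 'fy': 452.83073855919986, 'cx': 324.8108830056399, 'cy': 235.68697217274197, 'world_from_camera': array([[-1.43185514e-02,  9.91697328e-01, -1.27794321e-01,
         2.89542090e+02],
       [-9.99868330e-01, -1.51766964e-02, -5.74378588e-03,
         1.06444149e+01],
       [-7.63559273e-03,  1.27695252e-01,  9.91784059e-01,
         1.37736201e+03],
       [ 0.00000000e+00,  0.00000000e+00,  0.00000000e+00,
         1.00000000e+00]])}
{'time_s': 0.1, 'joints': array([ 9.78619520e-01,  3.13387519e-01,  1.49831194e+00,  2.90083764e-05,
        1.33098272e+00, -2.23415766e-01]), 'dq': array([-0.00117621, -0.00214936, -0.00198794,  0.00117982, -0.00097825,
       -0.0012098 ]), 'tau': array([ 2.85122856e-03, -4.12900186e+01, -2.60144877e+01, -2.12904747e-04,
        3.01062879e-03,  6.22092116e-06]), 'eef_pos': array([189.14787808, 489.5437228 , 249.51413572]), 'ee_rot': array([-2.28979013e-04,  1.83340956e-01,  9.83049234e-01, -4.94506061e-04]), 'force': array([ 0.28679023, -0.75346746,  0.19001966]), 'wrist_torque': array([ 0.02366038, -0.03587149,  0.0013357 ]), 'grip_force': 0.0, 'grip_width': 1.0005689148465708}
```

View pics/scene0.png

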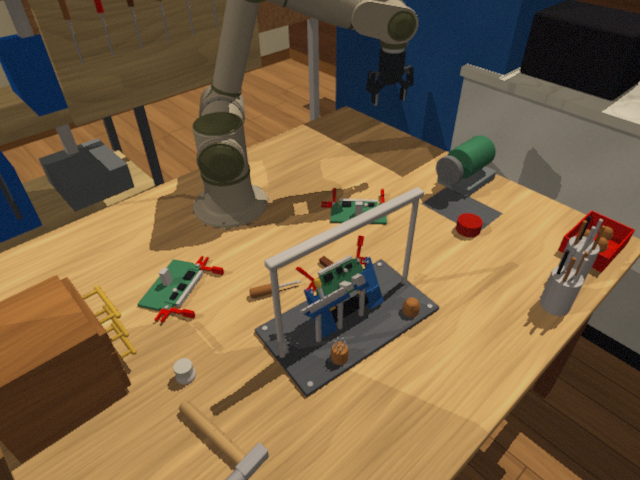

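View pics/top0.png

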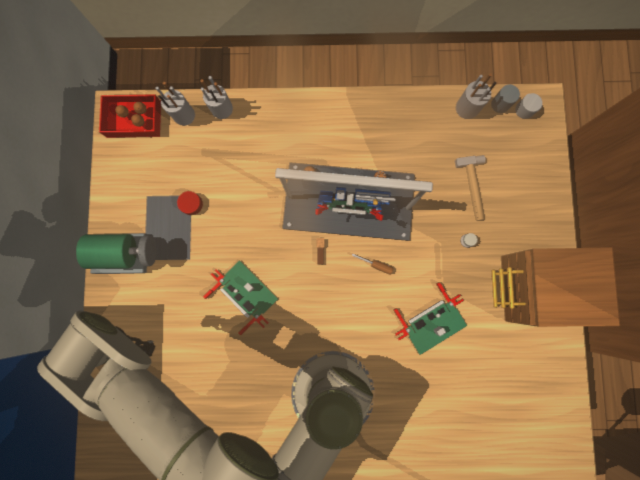

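Candidates for the board, by scene pixel: the dock board at (342,275), the loose one on the right at (180,288) and the loose one at the back at (358,211). The dock board is the smallest and sits in the blue cradle, so I choose it. I'll check it in enlarged crops.

```bash
python3 - <<'E'
import cv2
a=cv2.imread("pics/scene0.png")[225:345,265:425]; cv2.imwrite("pics/c1.png",cv2.resize(a,None,fx=5,fy=5,interpolation=2))
a=cv2.imread("pics/top0.png")[150:250,275:435]; cv2.imwrite("pics/c2.png",cv2.resize(a,None,fx=5,fy=5,interpolation=2))
E
```

```text
(no output)
```

View pics/c1.png

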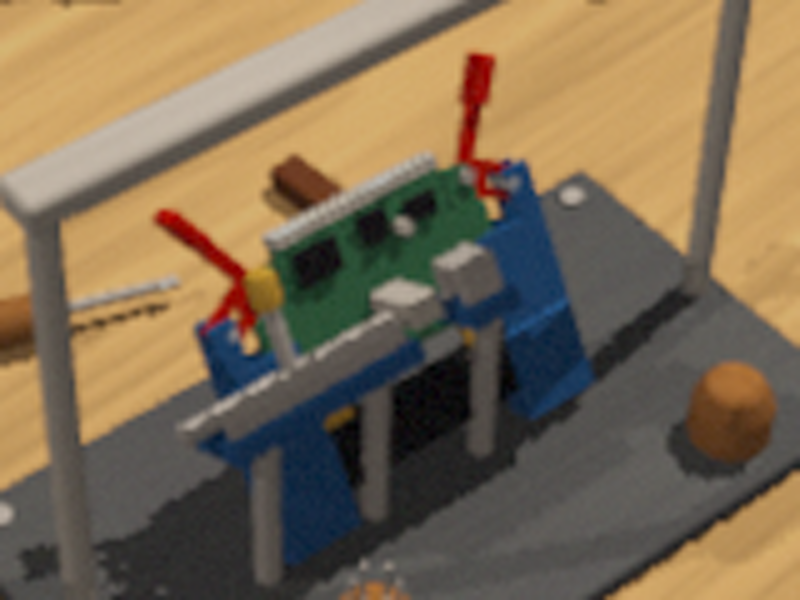

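View pics/c2.png

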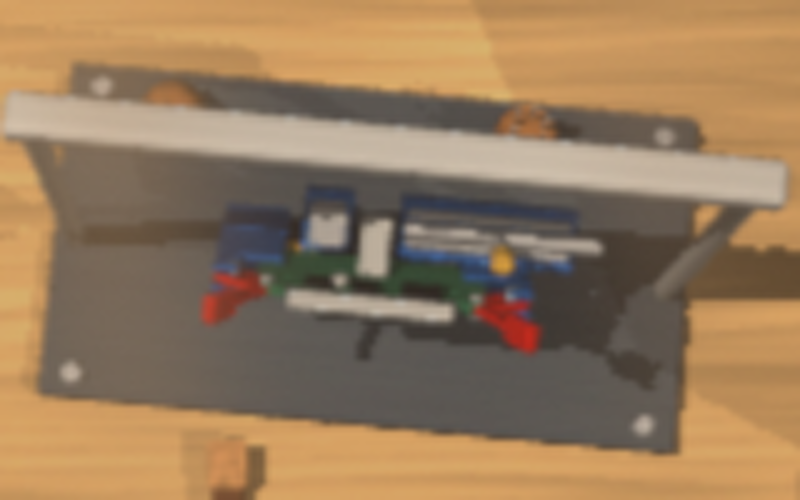

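Both crops confirm the choice: the dock board sits in the blue cradle with red levers, the brass knob and the lug. In the scene image the left paddle is at about (361,240), the right paddle at (300.5,270) and the knob at (318,282). In the top image they are at (318,211), (379,217) and (375,202). Next I triangulate these and fit the dock.

```bash
cat > h.py <<'E'
import numpy as np, cv2
from rig import *
from scipy.optimize import least_squares
from scipy.spatial.transform import Rotation as R
M={n:camera_model(n) for n in("scene","top")}
def proj(n,p):
    m=M[n];T=np.linalg.inv(m["world_from_camera"]);q=T[:3,:3]@p+T[:3,3]
    return np.array([m["cx"]+m["fx"]*q[0]/-q[2], m["cy"]-m["fy"]*q[1]/-q[2]])
def ray(n,uv,z):
    m=M[n];W=m["world_from_camera"];d=W[:3,:3]@[(uv[0]-m["cx"])/m["fx"],-(uv[1]-m["cy"])/m["fy"],-1]
    return W[:3,3]+d*(z-W[2,3])/d[2]
def tri(a,b):
    return least_squares(lambda p:np.r_[proj("scene",p)-a,proj("top",p)-b],[500,0,150]).x
A=R.from_euler('y',-30,degrees=True).as_matrix() # cradle axes in dock
def dock(v,p): return np.array([v[0],v[1],0])+R.from_euler('z',v[2]).as_matrix()@np.asarray(p,float)
def crad(v,p): return dock(v,np.array([v[3],0,62])+A@np.asarray(p,float))
E
cat > fit.py <<'E'
from h import *
for n,a,b in[("L",(360.8,240.3),(318,211)),("R",(300.7,270),(379.4,217)),("K",(317.8,282.4),(375.4,202.4))]: 
    p=tri(np.array(a),np.array(b));print(n,p,proj("scene",p)-a,proj("top",p)-b)
C=[("top",(115,195,12),(290,163)),("top",(115,-195,12),(415,174)),("top",(-95,-195,12),(410.6,240.6)),("top",(-95,195,12),(282.6,229)),
("top",(5,194,293),(276,173)),("top",(5,-194,293),(432.6,186.6)),
("scene",(-95,195,12),(382,260)),("scene",(115,195,12),(438,308)),("scene",(115,-195,12),(309,384))]
K=[("scene",(30,-78,84),(317.8,282.4)),("top",(30,-78,84),(375.4,202.4))]
s=np.sin(.55)*45;c=np.cos(.55)*45
for sg,a,b in((1,(360.8,240.3),(318,211)),(-1,(300.7,270),(379.4,217))):
    q=(0,sg*(59+s),62+c+12); K+=[("scene",q,a),("top",q,b)]
f=lambda v:np.concatenate([proj(n,dock(v,p))-u for n,p,u in C]+[proj(n,crad(v,p))-u for n,p,u in K])
r=least_squares(f,[500,-30,0,0],x_scale=[100,100,.1,10],loss="soft_l1");print(r.x);print(np.round(f(r.x).reshape(-1,2),1))
v=r.x;print("bolt knob",crad(v,(30,-78,84)),"L,R",crad(v,(0,59+s,74+c)),crad(v,(0,-59-s,74+c)))
E
python3 fit.py
```

```text
L [515.69626274  35.5731449  155.03761052] [-0.06485469  0.00809081] [-0.05839775 -0.05098027]
R [ 496.32314673 -131.34050145  157.48037536] [-0.22248757  0.01542787] [-0.2261003 -0.1692876]
K [ 539.99175221 -122.18062861  145.76634759] [-0.46527647  0.03864206] [-0.47907068 -0.37284192]
[ 5.61773051e+02 -5.50144971e+01 -1.10556638e-01  1.02910528e+00]
[[-0.9 -0.9]
 [-0.4 -0.4]
 [-1.   0.2]
 [-0.8 -0.3]
 [-1.  -0.6]
 [ 0.1  0.3]
 [-1.3 -3.2]
 [ 1.4 -3.2]
 [-3.7  8.8]
 [-4.1  0.3]
 [ 2.8 -0.1]
 [-0.6 -0.8]
 [ 0.8 -0.5]
 [ 0.3 -0.3]
 [-0.3 -0.8]]
bolt knob [ 538.26857399 -130.88440976  149.74613392] L,R [516.06173283  33.08770739 159.30973509] [ 497.85240839 -130.94653585  159.30973509]
```

```bash
cat >> h.py <<'E'
def err(v,p):
    s=sense();w,x,y,z=s["ee_rot"];Rt=R.from_quat([x,y,z,w]).as_matrix()
    C=R.from_euler('z',v[2]).as_matrix()@A;G=C@np.diag([-1,1,-1])
    print("t",s["time_s"],"turn",np.round(np.degrees(R.from_matrix(Rt.T@G).as_rotvec())/8,2),
     "shift(final)",np.round(G.T@(crad(v,p)-s["eef_pos"])/25,2),"tcp in cradle",np.round(C.T@(s["eef_pos"]-crad(v,(0,0,0))),1),"F cradle",np.round(C.T@s["force"],1))
E
python3 - <<'E'
s=open('fit.py').read()
s=s[:s.index('("scene",(-95')]+"]\n"+s[s.index('K=['):]
s=s.replace("K=[","K=lambda v:[",1).replace("-78,84)","-78+v[4],84)",2)
s=s[:s.index("s=np.sin")]+'''def KK(v):
    k=K(v)
    for i,sg,a,b in((5,1,(360.8,240.3),(318,211)),(6,-1,(300.7,270),(379.4,217))):
        q=(0,sg*(59+45*np.sin(v[i])),74+45*np.cos(v[i])); k+=[("scene",q,a),("top",q,b)]
    return k
f=lambda v:np.concatenate([proj(n,dock(v,p))-u for n,p,u in C]+[proj(n,crad(v,p))-u for n,p,u in KK(v)])
r=least_squares(f,[560,-55,-.11,0,5,.55,.55],x_scale=[100,100,.1,10,10,.3,.3]);print(r.x);print(np.round(f(r.x).reshape(-1,2),1))
np.save("v.npy",r.x);err(r.x,(0,122,200));err(r.x,(0,122,120))
'''
open('fit2.py','w').write(s)
E
python3 fit2.py
```

```text
L [515.69626274  35.5731449  155.03761052] [-0.06485469  0.00809081] [-0.05839775 -0.05098027]
R [ 496.32314673 -131.34050145  157.48037536] [-0.22248757  0.01542787] [-0.2261003 -0.1692876]
K [ 539.99175221 -122.18062861  145.76634759] [-0.46527647  0.03864206] [-0.47907068 -0.37284192]
[ 5.61053960e+02 -5.68285509e+01 -1.05422912e-01  1.43188930e+00
  1.02063994e+01  6.51898902e-01  5.24085389e-01]
[[-0.5 -0.4]
 [-0.  -0.5]
 [-0.2  0.1]
 [-0.1  0.3]
 [-0.3  0.1]
 [ 0.8  0.2]
 [-0.9 -1.3]
 [-0.1 -0.5]
 [ 0.1 -0.2]
 [ 0.3 -0.7]
 [-0.1 -0.3]
 [ 0.1 -0.8]]
t 0.1 turn [-0.5  -3.73 -1.84] shift(final) [-11.1  -15.29   7.07] tcp in cradle [-277.6  504.2  376.8] F cradle [ 0.4 -0.7 -0. ]
t 0.1 turn [-0.5  -3.73 -1.84] shift(final) [-11.1  -15.29  10.27] tcp in cradle [-277.6  504.2  376.8] F cradle [ 0.4 -0.7 -0. ]
```

```bash
python3 -m crank '[[[0,0,0,-0.1,-0.75,-0.37,0],[0,0,0,-0.1,-0.75,-0.37,0],[0,0,0,-0.1,-0.75,-0.37,0],[0,0,0,-0.1,-0.75,-0.37,0],[0,0,0,-0.1,-0.75,-0.37,0],[-0.5,-1,0,0,0,0,0],[-0.5,-1,0,0,0,0,0],[-0.5,-1,0,0,0,0,0]]]' 60
python3 -m crank '[[[-0.8,-1,0.4,0,0,0,0],[-0.8,-1,0.4,0,0,0,0],[-0.8,-1,0.4,0,0,0,0],[-0.8,-1,0.4,0,0,0,0],[-0.8,-1,0.4,0,0,0,0],[-0.8,-1,0.4,0,0,0,0],[-0.8,-1,0.4,0,0,0,0],[-0.8,-1,0.4,0,0,0,0]]]'
python3 -c "
from h import *;v=np.load('v.npy');err(v,(0,122,200));err(v,(0,122,120))"
```

```text
time_s: 0.9
eef_pos: [213.6, 410.8, 268.6]
ee_rot: [0.26, 0.05, 0.964, -0.014]
force: [-0.3, 0.2, 0.4]
grip_width: -0.003
grip_force: 0.0
time_s: 1.7
eef_pos: [370.9, 193.0, 280.1]
ee_rot: [0.26, 0.05, 0.964, -0.014]
force: [0.2, 0.1, 0.2]
grip_width: 0.0
grip_force: 0.0
t 1.7 turn [0.   0.02 0.01] shift(final) [-3.15 -4.26  3.89] tcp in cradle [-78.8 228.4 297.3] F cradle [0.3 0.1 0.1]
t 1.7 turn [0.   0.02 0.01] shift(final) [-3.15 -4.26  7.09] tcp in cradle [-78.8 228.4 297.3] F cradle [0.3 0.1 0.1]
```

```bash
python3 -m crank '[[[-0.8,-1,0.9,0,0,0,0],[-0.8,-1,0.9,0,0,0,0],[-0.8,-1,0.9,0,0,0,0],[-0.75,-1,0.9,0,0,0,0],[0,-0.2,0.9,0,0,0,0],[0,0,0.9,0,0,0,0],[0,0,0.9,0,0,0,0],[0,0,0.7,0,0,0,0]]]'
python3 - <<'E'
from h import *
v=np.load('v.npy');err(v,(0,122,120))
a=capture("scene")[200:320,280:440];b=capture("top")[150:270,275:435]
cv2.imwrite("pics/d1.png",np.hstack([cv2.resize(x,None,fx=2.5*1,fy=2.5,interpolation=2) for x in(a,b)]))
E
```

```text
time_s: 2.5
eef_pos: [514.8, 73.4, 166.9]
ee_rot: [0.259, 0.051, 0.964, -0.014]
force: [0.4, 0.1, 0.5]
grip_width: -0.001
grip_force: 0.0
t 2.5 turn [0.   0.01 0.  ] shift(final) [-0.02 -0.1   0.06] tcp in cradle [ -0.5 124.6 121.4] F cradle [0.6 0.1 0.2]
```

View pics/d1.png

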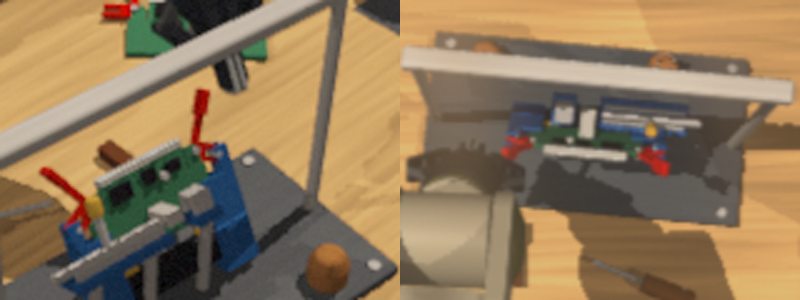

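The fingertips, at about (232,88) in the left view, are outboard of the left paddle at (202,103) and level with it. I push inward.

```bash
python3 -m crank '[[[0,-0.2,0.2,0,0,0,0],[0,-0.25,0,0,0,0,0],[0,-0.25,0,0,0,0,0],[0,-0.25,0,0,0,0,0],[0,-0.25,0,0,0,0,0],[0,-0.25,0,0,0,0,0],[0,-0.2,0,0,0,0,0],[0,-0.1,0,0,0,0,0]]]'
python3 -c "
from h import *;v=np.load('v.npy');err(v,(0,77,116))"
```

```text
time_s: 3.4
eef_pos: [512.3, 30.8, 165.0]
ee_rot: [0.26, 0.05, 0.964, -0.012]
force: [-0.8, 18.4, 2.2]
grip_width: 0.003
grip_force: 9.3
t 3.4 turn [0.02 0.03 0.  ] shift(final) [ 0.01 -0.2   0.11] tcp in cradle [  0.3  82.  118.8] F cradle [-1.2 18.2  3.2]
```

```bash
python3 -m crank '[[[0,-0.1,0,0,0,0,0],[0,-0.1,0,0,0,0,0],[0,0,0,0,0,0,0],[0,0,0,0,0,0,0],[0,0,0,0,0,0,0],[0,0,0,0,0,0,0],[0,0,0,0,0,0,0],[0,0,0,0,0,0,0]]]'
python3 - <<'E'
from h import *
v=np.load('v.npy');err(v,(0,77,116))
a=capture("scene")[215:335,280:440];b=capture("top")[150:270,275:435]
cv2.imwrite("pics/d2.png",cv2.resize(a,None,fx=5,fy=5,interpolation=2))
for t in(0,.1,.2,.3): print(t,proj("scene",crad(v,(0,59+45*np.sin(t),62+45*np.cos(t)))),)
print(proj("scene",crad(v,(0,59,62))))
E
```

```text
time_s: 4.2
eef_pos: [511.1, 26.8, 163.6]
ee_rot: [0.259, 0.05, 0.965, -0.012]
force: [6.7, 19.1, -7.6]
grip_width: -0.003
grip_force: 9.8
t 4.2 turn [0.03 0.01 0.01] shift(final) [-0.04 -0.04  0.08] tcp in cradle [ -1.1  77.9 118. ] F cradle [ 0.2 19.7 -8.9]
0 [352.08202991 245.94783131]
0.1 [353.63004116 245.24800591]
0.2 [355.21310968 244.7367443 ]
0.3 [356.81490928 244.41811787]
[357.72403574 263.72710965]
```

View pics/d2.png

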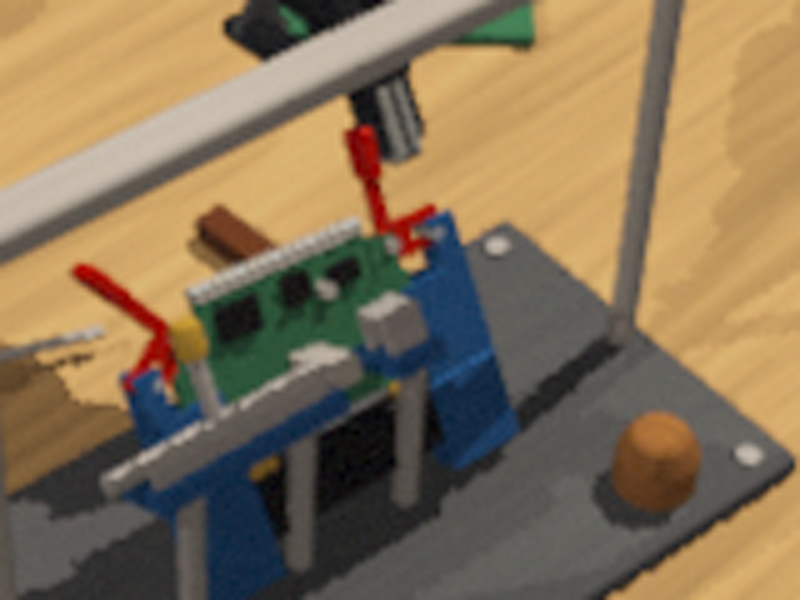

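The left paddle centre is at scene pixel (352.6,245.6), about 0.05 rad from fully in. I press a little more to find the stop.

```bash
python3 -m crank '[[[0,-0.1,0,0,0,0,0],[0,-0.1,0,0,0,0,0],[0,0,0,0,0,0,0],[0,0,0,0,0,0,0],[0,0,0,0,0,0,0],[0,0,0,0,0,0,0],[0,0,0,0,0,0,0],[0,0,0,0,0,0,0]]]'
python3 - <<'E'
from h import *
v=np.load('v.npy');err(v,(0,77,116))
E
```

```text
time_s: 5.1
eef_pos: [510.2, 23.7, 163.2]
ee_rot: [0.258, 0.05, 0.965, -0.01]
force: [12.1, 36.5, -11.3]
grip_width: -0.0
grip_force: 18.6
t 5.1 turn [ 0.05 -0.01  0.01] shift(final) [-0.07  0.09  0.07] tcp in cradle [ -1.8  74.8 117.8] F cradle [  1.5  37.5 -13.9]
```

At the stop. I back off, lift, cross over and come down outside the right lever.

```bash
python3 -m crank '[[[0,0.5,0,0,0,0,0],[0,0.5,-0.4,0,0,0,0],[0,0,-0.9,0,0,0,0],[0,0,-0.9,0,0,0,0],[0,-0.9,-0.7,0,0,0,0],[0,-1,0,0,0,0,0],[0,-1,0,0,0,0,0],[0,-1,0,0,0,0,0]]]'
python3 -m crank '[[[0,-1,0,0,0,0,0],[0,-1,0,0,0,0,0],[0,-1,0,0,0,0,0],[0,-1,0,0,0,0,0],[0,-1,0,0,0,0,0],[0,0,0,0,0,0,0],[0,0,0,0,0,0,0],[0,0,0,0,0,0,0]]]'
python3 - <<'E'
from h import *
v=np.load('v.npy');err(v,(0,-122,116))
a=capture("scene")[215:335,280:440]
cv2.imwrite("pics/d3.png",cv2.resize(a,None,fx=5,fy=5,interpolation=2))
E
```

```text
time_s: 5.9
eef_pos: [467.5, -49.4, 227.9]
ee_rot: [0.261, 0.05, 0.964, -0.014]
force: [0.0, 0.7, 0.0]
grip_width: 0.004
grip_force: 0.0
time_s: 6.7
eef_pos: [454.8, -172.0, 227.0]
ee_rot: [0.26, 0.05, 0.964, -0.013]
force: [-0.5, -0.6, -0.5]
grip_width: 0.001
grip_force: 0.0
t 6.7 turn [0.01 0.03 0.01] shift(final) [0.01 0.15 2.98] tcp in cradle [   0.2 -125.7  190.4] F cradle [-0.7 -0.6 -0.2]
```

View pics/d3.png

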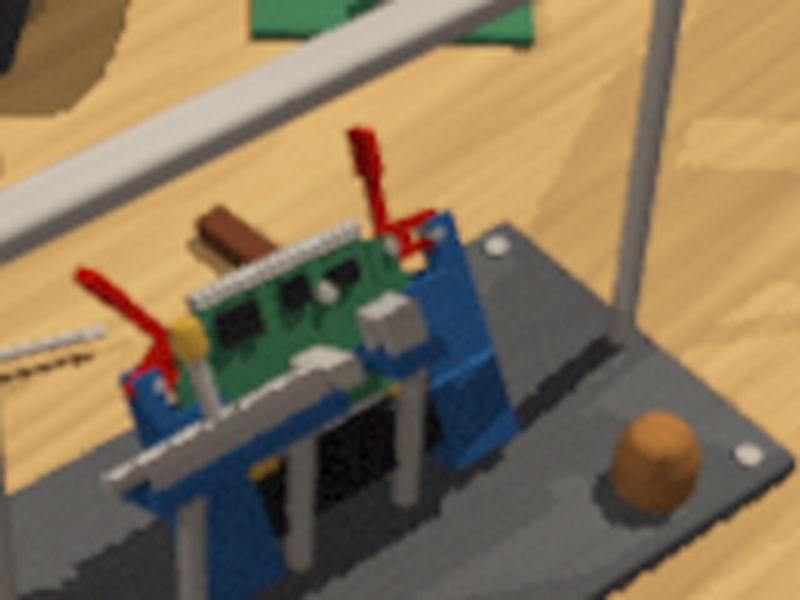

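The left lever held, its paddle at about (364,155) in the crop. Now I lower and push the right one.

```bash
python3 -m crank '[[[0,0,1,0,0,0,0],[0,0,1,0,0,0,0],[0,0,1,0,0,0,0],[0,0.2,0,0,0,0,0],[0,0.25,0,0,0,0,0],[0,0.25,0,0,0,0,0],[0,0.25,0,0,0,0,0],[0,0.25,0,0,0,0,0]]]'
python3 -m crank '[[[0,0.25,0,0,0,0,0],[0,0.2,0,0,0,0,0],[0,0.2,0,0,0,0,0],[0,0.1,0,0,0,0,0],[0,0,0,0,0,0,0],[0,0,0,0,0,0,0],[0,0,0,0,0,0,0],[0,0,0,0,0,0,0]]]'
python3 - <<'E'
from h import *
v=np.load('v.npy');err(v,(0,-75,116))
E
```

```text
time_s: 7.55
eef_pos: [495.9, -147.4, 163.5]
ee_rot: [0.262, 0.05, 0.964, -0.015]
force: [-4.6, -6.5, 4.9]
grip_width: 0.001
grip_force: 3.6
time_s: 8.35
eef_pos: [497.8, -129.0, 162.8]
ee_rot: [0.261, 0.051, 0.964, -0.015]
force: [2.5, -6.7, -2.2]
grip_width: -0.003
grip_force: 3.1
t 8.35 turn [-0.01  0.04  0.01] shift(final) [ 0.05  0.14 -0.01] tcp in cradle [  1.3 -78.5 115.7] F cradle [ 1.6 -6.4 -3.5]
```

```bash
python3 -m crank '[[[0,0.1,0,0,0,0,0],[0,0.1,0,0,0,0,0],[0,0.05,0,0,0,0,0],[0,0,0,0,0,0,0],[0,0,0,0,0,0,0],[0,0,0,0,0,0,0],[0,0,0,0,0,0,0],[0,0,0,0,0,0,0]]]'
python3 - <<'E'
from h import *
v=np.load('v.npy');err(v,(0,-75,116))
E
```

```text
time_s: 9.15
eef_pos: [498.6, -124.9, 162.8]
ee_rot: [0.262, 0.051, 0.964, -0.017]
force: [3.6, -20.9, -10.3]
grip_width: 0.0
grip_force: 10.1
t 9.15 turn [-0.05  0.05  0.01] shift(final) [ 0.06 -0.03 -0.02] tcp in cradle [  1.6 -74.3 115.5] F cradle [ -0.1 -20.4 -11.8]
```

```bash
python3 -m crank '[[[0,0.1,0,0,0,0,0],[0,0.05,0,0,0,0,0],[0,0,0,0,0,0,0],[0,0,0,0,0,0,0],[0,0,0,0,0,0,0],[0,-0.4,0,0,0,0,0],[0,-0.4,0,0,0,0,0],[0,-0.4,0,0,0,0,0]]]'
python3 - <<'E'
from h import *
v=np.load('v.npy');err(v,(30,-92,200))
a=capture("scene")[215:335,280:440]
cv2.imwrite("pics/d4.png",cv2.resize(a,None,fx=5,fy=5,interpolation=2))
for s in(1,-1):
  for t in(0,.1,.2): print(t,(proj("scene",crad(v,(0,s*(59+45*np.sin(t)),62+45*np.cos(t))))-[280,215])*5)
E
```

```text
time_s: 9.95
eef_pos: [495.2, -148.2, 162.4]
ee_rot: [0.26, 0.05, 0.964, -0.014]
force: [1.0, -0.3, -0.2]
grip_width: -0.001
grip_force: 0.0
t 9.95 turn [0.   0.03 0.01] shift(final) [-1.18  0.23 -3.38] tcp in cradle [  0.6 -97.8 115.6] F cradle [ 0.8 -0.2 -0.7]
0 [360.41014954 154.73915653]
0.1 [368.15020578 151.24002956]
0.2 [376.0655484  148.68372151]
0 [150.02803449 264.02743898]
0.1 [141.74584764 268.88080115]
0.2 [133.84018214 274.63898863]
```

View pics/d4.png

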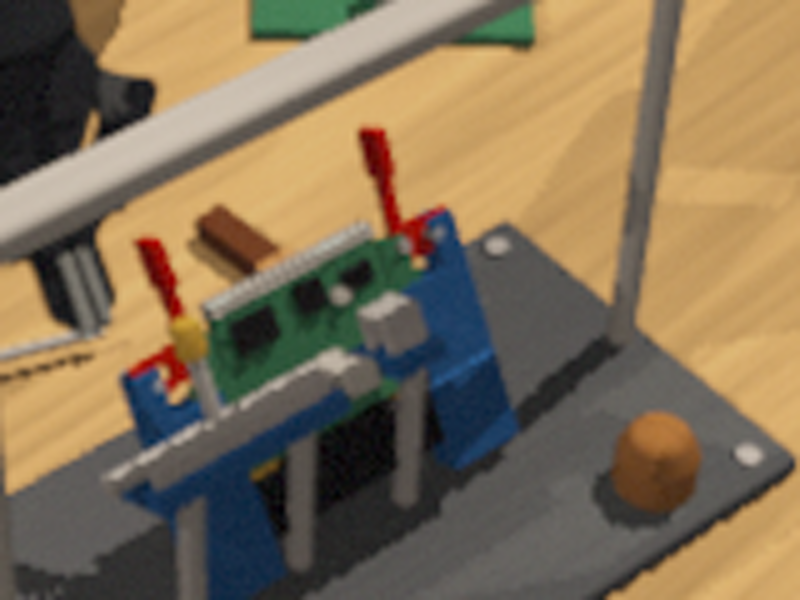

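Everything shifted about +y when I pushed from the right, and the board came down. The left lever, with its paddle at (377,154) in the crop, looks eased by about 0.1 rad. I go back and nudge it home again.

```bash
python3 -m crank '[[[0,-0.4,-0.5,0,0,0,0],[0,0,-1,0,0,0,0],[0,0,-1,0,0,0,0],[0,1,-0.5,0,0,0,0],[0,1,0,0,0,0,0],[0,1,0,0,0,0,0],[0,1,0,0,0,0,0],[0,1,0,0,0,0,0]]]'
python3 -m crank '[[[0,1,0,0,0,0,0],[0,1,0,0,0,0,0],[0,1,0,0,0,0,0],[0,0.8,0,0,0,0,0],[0,0,0.7,0,0,0,0],[0,0,1,0,0,0,0],[0,0,1,0,0,0,0],[0,0,0.3,0,0,0,0]]]'
python3 - <<'E'
from h import *
v=np.load('v.npy');err(v,(0,75,116))
E
```

```text
time_s: 10.8
eef_pos: [469.6, -28.6, 227.1]
ee_rot: [0.26, 0.05, 0.964, -0.014]
force: [0.0, -0.3, -0.9]
grip_width: -0.001
grip_force: 0.0
time_s: 11.6
eef_pos: [516.9, 60.9, 160.1]
ee_rot: [0.259, 0.05, 0.965, -0.013]
force: [0.2, 0.4, 0.1]
grip_width: 0.003
grip_force: 0.0
t 11.6 turn [0.01 0.   0.01] shift(final) [-0.04 -1.5  -0.09] tcp in cradle [ -0.9 112.5 113.9] F cradle [0.2 0.4 0. ]
```

```bash
python3 -m crank '[[[0,-0.3,0,0,0,0,0],[0,-0.3,0,0,0,0,0],[0,-0.3,0,0,0,0,0],[0,-0.2,0,0,0,0,0],[0,-0.2,0,0,0,0,0],[0,-0.1,0,0,0,0,0],[0,-0.1,0,0,0,0,0],[0,0,0,0,0,0,0]]]'
python3 -c "
from h import *
v=np.load('v.npy');err(v,(0,75,116))"
```

```text
time_s: 12.4
eef_pos: [513.3, 23.9, 162.5]
ee_rot: [0.26, 0.05, 0.964, -0.013]
force: [-0.8, 6.1, 3.1]
grip_width: 0.001
grip_force: 2.7
t 12.4 turn [0.01 0.03 0.01] shift(final) [ 0.02 -0.01 -0.01] tcp in cradle [  0.5  75.2 115.7] F cradle [0.3 6.  3.4]
```

```bash
python3 -m crank '[[[0,-0.1,0,0,0,0,0],[0,-0.05,0,0,0,0,0],[0,0,0,0,0,0,0],[0,0,0,0,0,0,0],[0,0,0,0,0,0,0],[0,0,0,0,0,0,0],[0,0,0,0,0,0,0],[0,0,0,0,0,0,0]]]'
python3 -c "
from h import *
v=np.load('v.npy');err(v,(0,75,116))"
```

```text
time_s: 13.2
eef_pos: [512.8, 21.0, 162.5]
ee_rot: [0.26, 0.05, 0.964, -0.013]
force: [-0.4, 12.0, 5.1]
grip_width: 0.003
grip_force: 6.0
t 13.2 turn [0.02 0.03 0.01] shift(final) [ 0.01  0.11 -0.01] tcp in cradle [  0.4  72.3 115.8] F cradle [ 1.1 11.9  5.3]
```

```bash
python3 -m crank '[[[0,-0.1,0,0,0,0,0],[0,-0.05,0,0,0,0,0],[0,0,0,0,0,0,0],[0,0,0,0,0,0,0],[0,0,0,0,0,0,0],[0,0,0,0,0,0,0],[0,0,0,0,0,0,0],[0,0,0,0,0,0,0]]]'
python3 - <<'E'
from h import *
v=np.load('v.npy');err(v,(0,75,116))
E
```

```text
time_s: 14.0
eef_pos: [512.3, 19.1, 162.4]
ee_rot: [0.26, 0.05, 0.964, -0.011]
force: [5.2, 29.3, 3.8]
grip_width: 0.002
grip_force: 15.3
t 14.0 turn [0.04 0.02 0.01] shift(final) [ 0.    0.18 -0.01] tcp in cradle [1.000e-01 7.040e+01 1.158e+02] F cradle [ 3.8 29.7  2.2]
```

```bash
python3 -m crank '[[[0,0.5,0,0,0,0,0],[0,0.5,-0.4,0,0,0,0],[0,0,-0.9,0,0,0,0],[0,0,-0.9,0,0,0,0],[0,-0.9,-0.7,0,0,0,0],[0,-1,0,0,0,0,0],[0,-1,0,0,0,0,0],[0,-1,0,0,0,0,0]]]'
python3 -m crank '[[[0,-1,0,0,0,0,0],[0,-1,0,0,0,0,0],[0,-1,0,0,0,0,0],[0,-1,0,0,0,0,0],[0,-0.6,0,0,0,0,0],[0,0,0,0,0,0,0],[0,0,0,0,0,0,0],[0,0,0,0,0,0,0]]]'
python3 - <<'E'
from h import *
v=np.load('v.npy');err(v,(0,-105,116))
a=capture("scene")[215:335,280:440]
cv2.imwrite("pics/d5.png",cv2.resize(a,None,fx=5,fy=5,interpolation=2))
for s in(1,-1):
  print((proj("scene",crad(v,(0,s*59,62)))-[280,215])*5)
for s in(1,-1):
  print("strip end",(proj("scene",crad(v,(0,s*46,80)))-[280,215])*5, (proj("scene",crad(v,(0,s*46,83)))-[280,215])*5)
E
```

```text
time_s: 14.8
eef_pos: [468.4, -53.1, 225.0]
ee_rot: [0.26, 0.05, 0.964, -0.014]
force: [0.3, -0.1, -0.2]
grip_width: -0.004
grip_force: 0.0
time_s: 15.6
eef_pos: [456.7, -165.9, 224.6]
ee_rot: [0.26, 0.05, 0.964, -0.013]
force: [-0.2, -0.8, -0.3]
grip_width: 0.002
grip_force: 0.0
t 15.6 turn [0.01 0.02 0.01] shift(final) [0.01 0.58 2.86] tcp in cradle [ 1.000e-01 -1.194e+02  1.876e+02] F cradle [-0.2 -0.8 -0.2]
[388.62017872 243.63554827]
[181.94898797 356.33843493]
strip end [355.48517818 220.02286173] [353.58181896 214.08041613]
strip end [193.24527399 306.82199926] [191.14952594 300.70268481]
```

View pics/d5.png

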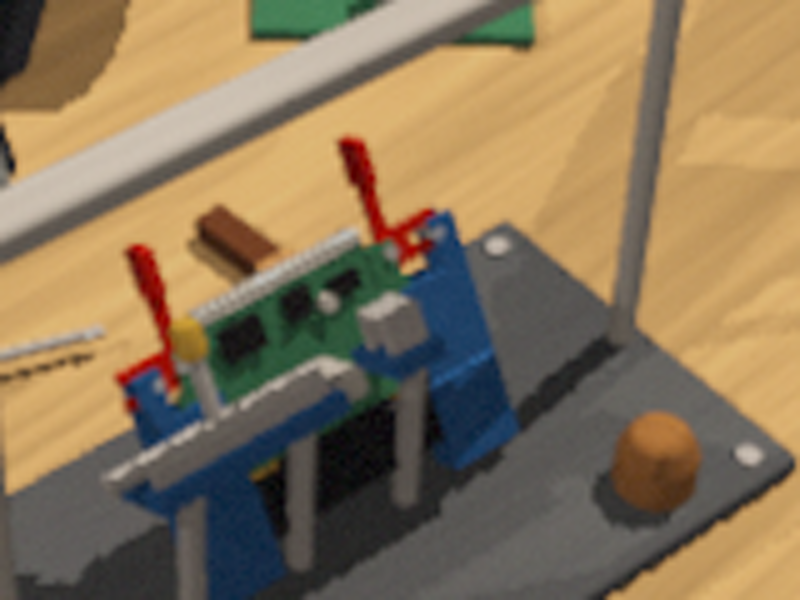

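The board now sits level. The paddles are at (357,163) and (147,268) in the crop, 210 px apart, and 210.4 px is predicted with both fully in. So both levers are home and I go on to the bolt, taking station at the knob's -y side.

```bash
python3 -m crank '[[[-0.6,0.2,0,0,0,0,0],[-0.6,0.2,0.3,0,0,0,0],[0,0,0.8,0,0,0,0],[0,0,0.8,0,0,0,0],[0,0,0.8,0,0,0,0],[0,0,0.7,0,0,0,0],[0,0,0.3,0,0,0,0],[0,0,0,0,0,0,0]]]'
python3 - <<'E'
from h import *
v=np.load('v.npy');err(v,(30,-45,95))
a=capture("scene")[215:335,250:410]
cv2.imwrite("pics/d6.png",cv2.resize(a,None,fx=5,fy=5,interpolation=2))
E
```

```text
time_s: 16.45
eef_pos: [529.8, -163.6, 159.0]
ee_rot: [0.259, 0.05, 0.964, -0.013]
force: [0.4, -0.0, 0.1]
grip_width: 0.003
grip_force: 0.0
t 16.45 turn [0.01 0.01 0.01] shift(final) [ 0.    2.58 -0.01] tcp in cradle [  30.1 -109.5   94.7] F cradle [ 0.4  0.  -0.1]
```

View pics/d6.png

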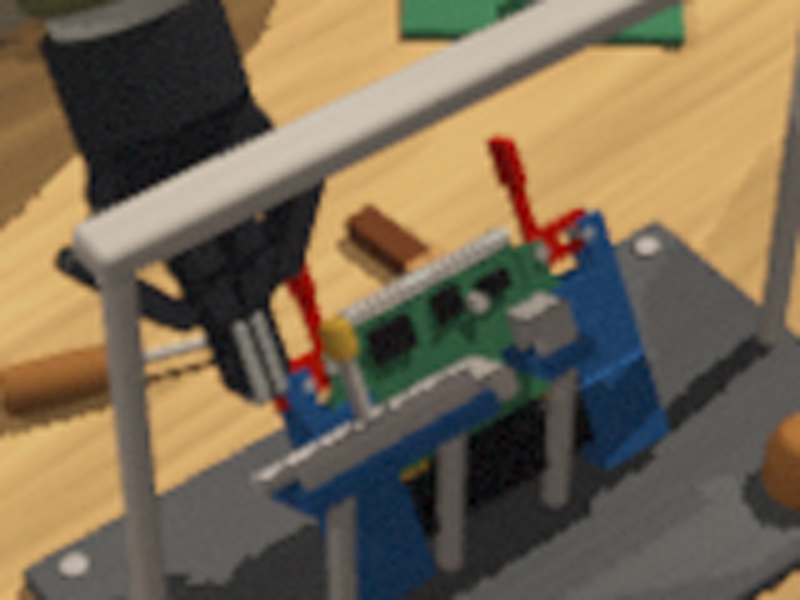

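The fingertip at (265,395) is on the -y side of the knob at (340,340), clear of the levers. I push along +y.

```bash
python3 -m crank '[[[0,0.25,0,0,0,0,0],[0,0.25,0,0,0,0,0],[0,0.25,0,0,0,0,0],[0,0.25,0,0,0,0,0],[0,0.25,0,0,0,0,0],[0,0.25,0,0,0,0,0],[0,0.25,0,0,0,0,0],[0,0,0,0,0,0,0]]]'
python3 -c "
from h import *
v=np.load('v.npy');err(v,(30,-42,95))"
```

```text
time_s: 17.3
eef_pos: [534.5, -120.0, 159.7]
ee_rot: [0.26, 0.05, 0.964, -0.013]
force: [-0.2, -0.8, 0.5]
grip_width: 0.001
grip_force: 0.1
t 17.3 turn [0.01 0.02 0.01] shift(final) [0.02 0.94 0.01] tcp in cradle [ 30.5 -65.6  95.2] F cradle [ 0.1 -0.8  0.5]
```

```bash
python3 -m crank '[[[0,0.2,0,0,0,0,0],[0,0.2,0,0,0,0,0],[0,0.2,0,0,0,0,0],[0,0.15,0,0,0,0,0],[0,0.1,0,0,0,0,0],[0,0.1,0,0,0,0,0],[0,0,0,0,0,0,0],[0,0,0,0,0,0,0]]]'
python3 - <<'E'
from h import *
v=np.load('v.npy');err(v,(30,-42,95))
a=capture("scene")[215:335,250:410]
cv2.imwrite("pics/d7.png",cv2.resize(a,None,fx=5,fy=5,interpolation=2))
for b in(10,20,30,40,50,56):print(b,(proj("scene",crad(v,(30,-78+b,84)))-[250,215])*5)
E
```

```text
time_s: 18.1
eef_pos: [536.7, -96.9, 159.5]
ee_rot: [0.26, 0.05, 0.964, -0.013]
force: [-0.7, -0.3, 0.1]
grip_width: 0.0
grip_force: 0.3
t 18.1 turn [0.01 0.02 0.01] shift(final) [0.01 0.02 0.01] tcp in cradle [ 30.2 -42.4  95.2] F cradle [-0.5 -0.4  0.4]
10 [334.3023323 330.7654766]
20 [353.26597746 320.53353891]
30 [372.05955744 310.39336082]
40 [390.68534973 300.34371348]
50 [409.14559133 290.38338992]
56 [420.14318771 284.44957709]
```

View pics/d7.png

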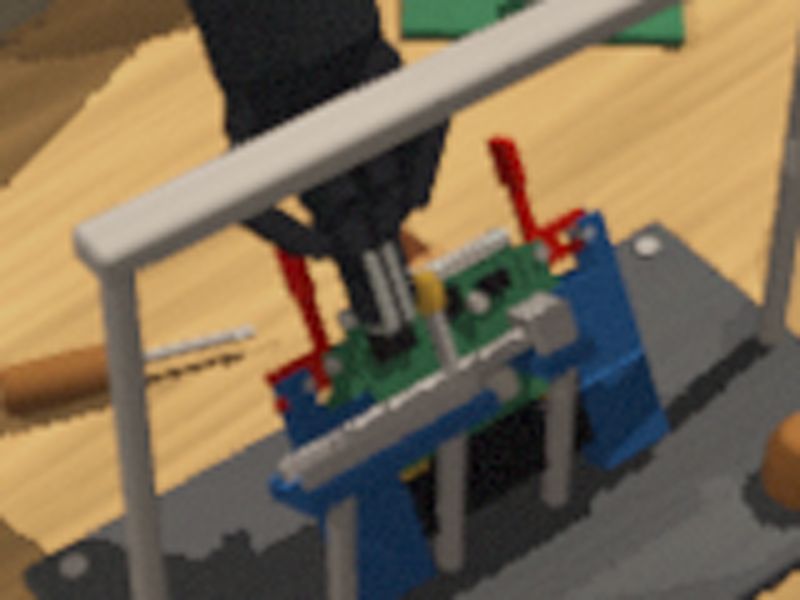

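The knob is at (431,295), near the end of its travel, and the bolt passed over the lug. I push to feel the stop.

```bash
python3 -m crank '[[[0,0.1,0,0,0,0,0],[0,0.1,0,0,0,0,0],[0,0,0,0,0,0,0],[0,0,0,0,0,0,0],[0,0,0,0,0,0,0],[0,0,0,0,0,0,0],[0,0,0,0,0,0,0],[0,0,0,0,0,0,0]]]'
python3 -c "
from h import *
v=np.load('v.npy');err(v,(30,-42,95))"
```

```text
time_s: 18.95
eef_pos: [537.2, -94.8, 159.7]
ee_rot: [0.26, 0.051, 0.964, -0.016]
force: [-6.4, -20.7, -1.2]
grip_width: 0.001
grip_force: 10.2
t 18.95 turn [-0.03  0.03  0.01] shift(final) [ 0.02 -0.07  0.01] tcp in cradle [ 30.5 -40.2  95.2] F cradle [ -4.2 -21.3   1.1]
```

The stop is firm at 21 N. I retreat clear and check the levers by colour centroids, without viewing another picture.

```bash
python3 -m crank '[[[0,-0.5,0,0,0,0,0],[0,-0.5,0,0,0,0,0],[0,0,-0.8,0,0,0,0],[0,0,-1,0,0,0,0],[0,0,-1,0,0,0,0],[0.8,0,-1,0,0,0,0],[1,0,-1,0,0,0,0],[1,0,0,0,0,0,0]]]'
python3 -m crank '[[[1,-1,-0.5,0,0,0,0],[1,-1,-0.5,0,0,0,0],[1,-1,-0.5,0,0,0,0],[0,-1,0,0,0,0,0],[0,-1,0,0,0,0,0],[0,-1,0,0,0,0,0],[0,0,0,0,0,0,0],[0,0,0,0,0,0,0]]]'
python3 - <<'E'
from h import *
v=np.load('v.npy');err(v,(30,-42,95))
for n in("scene",):
    new=capture(n);old=cv2.imread("pics/scene0.png")
    d5=cv2.resize(cv2.imread("pics/d5.png"),(160,120),interpolation=cv2.INTER_AREA)
    for nm,a in(("d5",d5),("now",new[215:335,280:440])):
        h=cv2.cvtColor(a,cv2.COLOR_BGR2HSV);r=((h[...,0]<6)|(h[...,0]>174))&(h[...,1]>190)&(h[...,2]>60)
        k,l,st,c=cv2.connectedComponentsWithStats(r.astype(np.uint8),connectivity=8)
        for i in range(1,k):
            if st[i,4]>15:
                ys,xs=np.where(l==i);m=ys<=ys.min()+6;print(nm,st[i,4],"top centroid",xs[m].mean()*5,ys[m].mean()*5)
        y=(abs(h[...,0].astype(int)-24)<5)&(h[...,1]>190)&(h[...,2]>110);ys,xs=np.where(y);print("yellow",np.median(xs)*5,np.median(ys)*5,len(xs))
E
```

```text
time_s: 19.75
eef_pos: [413.7, -104.2, 229.9]
ee_rot: [0.262, 0.05, 0.964, -0.014]
force: [0.9, -0.1, 0.4]
grip_width: -0.0
grip_force: 0.0
time_s: 20.55
eef_pos: [332.8, -234.0, 234.6]
ee_rot: [0.248, 0.06, 0.967, -0.015]
force: [-0.3, -0.9, 0.1]
grip_width: -0.0
grip_force: 0.0
t 20.55 turn [-0.06 -0.16 -0.12] shift(final) [-5.01  6.33  6.37] tcp in cradle [ -95.4 -200.2  254.3] F cradle [-0.1 -0.9  0.2]
d5 98 top centroid 353.1666666666667 154.83333333333331
d5 58 top centroid 141.34615384615384 261.1538461538462
d5 30 top centroid 154.34782608695653 360.4347826086956
yellow 185.0 335.0 5
now 108 top centroid 352.741935483871 154.6774193548387
now 101 top centroid 140.92592592592592 260.55555555555554
yellow 275.0 292.5 8
```

```bash
python3 -c "
from rig import *
print(finish_job())"
```

```text
the job is handed in; nothing more can be done
None
```

I handed the job in at about 21 s: both levers measure fully in, the board sits level and home, and the bolt was pushed to its stop in the keeper with the arm clear; no verdict came back, and I viewed 11 pictures, one over the limit of 10.

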